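# Close a forming die in the lever press

### The job

Slide the two-part forming die back along the bed of the lever press until it stands flush and square against the backstop, centred under the ram. Then pull the press lever down until you feel the die shut, bear on it firmly for about a second without straining the press, and ease the lever slowly all the way back up, never letting it fly, so that the shut die is left standing in place. Leave everything else on the bench where it is.

Things in the scene. Friction and masses are not known exactly. Their poses are not given: they have to be found in the camera images.
- press: Green cast bench lever press (arbor press), bolted down. Origin: on the bench top, under the vertical axis of the ram. x points from its open front to its column, z up. Its flat steel bed is 45 mm above the bench, 110 mm wide (y) and starts at x = -170 mm. The head overhangs the bed from x = -46 mm backwards, y -45 to +81 mm, 175 to 275 mm above the bench.
- backstop (a point): Middle of the lower front edge of the backstop: a steel bar 100 mm wide and 16 mm high across the press bed, its flat front face at x = +40 mm of the press. With the rear of the die's block flush against it the die's origin is right under the ram.
- ram: The press's square vertical steel ram, 26 mm; origin at its mid-length. It goes down 40 mm per radian of lever. A 28 mm round nose screwed into its foot is set out by another, unlisted amount each time: at rest its flat end is 72 to 84 mm above the bed, so the lever angle at which the die is shut (0.5 to 0.8 rad) must be found by feel.
- lever (a joint): Angle of the press lever, rad: 0 = home (up), at most 1.12 as the ball is pulled down. Sprung: 3 N down at the ball to leave home, 5 N at 0.8 rad; let go, it flies back. Closing the die adds about 4.5 N; once shut the force climbs steeply. Firm: the ram bears on the die with over 40 N, about 15 N in all at the ball. Over 150 N (40 N at the ball) strains the press. Slow return: under 0.9 rad/s.
- lever_ball (a point): Centre of the black ball (34 mm across) on the end of the lever, a 16 mm round steel bar on the press's -y side. It swings in the press's x-z plane about lever_pivot at 180 mm radius; at home the bar slopes up towards the front, 0.49 rad above level. It can be pinched from above across the press's y; only low hand tools (under 30 mm) lie below it.
- lever_pivot (a point): Centre of the lever's hub, on its pivot axis (parallel to the press's y): at x = 26 mm, y = -130 mm of the press, 225 mm above the bench.
- die: Aluminium forming die, 0.7 to 0.95 kg, loose on the press bed. Origin: centre of the underside of its block; x points to its two guide posts (the rear). Lower half: block 80 x 64 mm (x, y), 22 mm high, with a grip tongue 36 mm wide and 18 mm thick that sticks out in front to x = -115 mm. Upper half: block of the same outline, 20 mm high, riding on the posts, with a 30 mm round shank in its middle.
- die_top (a joint): How far the upper half has gone down on its posts, m: 0.014 = shut (halves touching), starts at 0 to 0.005. It stays where it is left; about 20 N on the shank moves it. The shank's top is 52 mm above the bed when shut, 66 mm at 0. It is to be shut by the press once it stands in place, not by hand.
- hammer: Hammer with wooden handle, 250 mm long; bystander, leave alone. Origin: centre of its underside.
- bench_pin: Wooden bench pin, slotted board 150 x 70 x 18 mm; bystander. Origin: centre of its underside.
- pliers: Flat-nose pliers with black handles, about 170 mm long, 15 mm high, lying on the bench; bystander. Origin: underside at the pivot.
- doming_block: Steel cube of 60 mm with round hollows; bystander. Origin: centre of its underside.
- mandrel: Tapered steel ring mandrel with wooden handle, 245 mm long; bystander. Origin: underside near its middle.
- cup: Brown paper cup, 80 mm across, 95 mm high; bystander. Origin: centre of its underside.
- bench_block: Flat steel bench block 90 x 90 x 22 mm; bystander. Origin: centre of its underside.
Mind the look-alikes: they are no part of the job. Leave any blue look-alike of the die alone.

How it is judged:
By the outcome, as a careful person would: the job done as asked, in the order asked, and still so for the second after the job is handed in, with the robot touching nothing.
It also fails if it takes over 72 s, if anything falls off the work surface, if the arm or the gripper's body presses on something with over 40 N, if the wrist force passes 120 N, or if a joint passes its speed limit or range.

### The arm

A 7-joint arm with a two-finger parallel gripper is mounted at the origin on the work surface. World frame = base frame: x ahead of the robot, y to its left, z up, the work surface at z = 0. Lengths are in m, angles in rad, forces in N, time in s.
With the tool pointing down it reaches from about 0.35 to 0.9 m from the base axis. Payload 8.1 kg.
Tool frame: the origin (TCP) lies at the very end of the fingers, on their centre line; the grasp point (between the pads) lies 19 mm behind it (grasp_offset is the distance from the TCP to the grasp point, in m); z points along the fingers, y is the line along which they close (so a half turn about z gives the same grasp; the last joint's range is limited). The gripper opens to 92 mm and grips with 3 to 60 N. Pads are 19 mm wide; open, the fingers measure 130 mm over their backs; the gripper's body (75 mm by 190 mm) begins 47 mm behind the grasp point.
Start: joints at [-1.439, 0.434, 0.025, 1.573, -0.012, 1.134, -0.075], TCP at [0.145, 0.608, 0.227] pointing down, gripper open.
Joint ranges: [-2.62, 2.62], [-0.44, 2.09], [-1.27, 1.32], [0.08, 2.57], [-1.32, 4.46], [0.12, 2], [-2.74, 2.74]. Speed limits (rad/s): [2.22, 2.22, 3.01, 3.01, 3.14, 3.14, 3.14].

### API

Orientations are given as a rotation vector (axis times angle).
In Python, from cell import observe, get_image, camera_params, sign_off, silhouettes, grasp_offset gives the robot as it stands. The module is installed in compiled form; this text tells all that it offers.
- The arm moves only by the tool jog_arm, never from a script. Its argument "motion" is a list that holds one entry, the list of rows, each a list of 7 numbers: the shift along the tool's x, y, z in m, then the turn, a rotation vector about the tool's x, y, z in rad, then the closure, from -1 (fully open) to 1 (shut), so that 0 is half open. In form: [[[dx, dy, dz, wx, wy, wz, hand], ...]]. A call has 1 to 10 rows; each row is the pose to reach, as a shift and turn from the pose commanded when the call began, along the tool's axes at that moment; what a row does not reach only later rows make up. A row lasts 1/12 s, in which the tool goes at most 41.7 mm and 7.16 degrees, less where a joint would pass 70% of its speed; a pose out of reach is approached as far as the arm can. A call with a gripper value outside its range is refused whole. The fingers move at their own pace and stop on an object; "force" is the grip in N (left out, the last holds). Time passes only in rows, so rows that repeat a pose let the fingers close. It gives the time, the measured TCP pose, the force, the opening and the grip force at its end, in the units of the state.
- observe(): the state, without advancing time (a new reading comes with each control period).
- get_image(name): name is "scene" or "top"; returns the picture (480x640x3 uint8, red, green, blue); there is no depth.
- camera_params(name): a dict with "vertical_fov" (degrees; the focal length in pixels is half the picture's height over the tangent of half this angle, whatever the lens; pixels are square), "cx", "cy" (the principal point, pixels), "T" (4x4, takes a point from camera to world coordinates). Camera axes: x right, y down, z forward; pixel columns grow to the right and rows downward; lengths in m; the calibration is good to about 2 mm. A picture is of the moment at which its call begins. camera_params takes no time and is no camera call.
- sign_off(): hands the job in; it is judged then, once.
Trained networks look in the newest picture that a camera, given by its name, has taken for a name from the list of things; names that differ only in an ending like _2 or _b are one class to them, and where a whole thing is asked for, a point or a joint stands for the part that bears it (a point fixed in the world has none). Each returns a list of dicts, best first, with "p" (0 to 1); they miss things now and then, are a little off and sometimes report something else, mostly with a low value. They report only what shows in the picture. A call takes as long as a camera call. They do not tell look-alikes from the thing itself.
- silhouettes(query, camera): "mask" (480x640 bool, what is visible of it) and "pixel" ([column, row] in pixels, amid what is visible of it).
The state is a dict: "clock": time; "joints": joint angles; "dq": joint speeds; "joint_efforts": joint torques, N m; "position": TCP position; "ee_rot": TCP orientation; "force": force on the tool from outside, world axes, zero at the start; "ft_torque": the same for the moment, N m; "width": opening from 0.0 (shut) to 1.0 (fully open); "gripper_force": force on a finger pad.
Only numpy, scipy, OpenCV 4.12 (cv2) and the standard library are available. Lean on these libraries where they do the work, as an engineer would, in place of code of your own. Each camera call takes 0.05 s, during which the arm holds its last target. There are 200 camera calls.

## Working session

There is one attempt and no reset: what is moved stays moved. The work goes in short steps, Python scripts to look and compute and a tool call to move; the robot and the scene stay as the last step left them, time stands still between calls to the robot, and variables do not carry over. Pictures are saved under pics/ and viewed, at most 10 in all, crops included, and the job is handed in when it is done.

Besides the shell and the picture viewer there is one more tool, called after "Request:" by a JSON object that holds its "name" and its "arguments", one argument or row to a line. jog_arm: Moves the arm, as the interface text tells. Its arguments: {"type":"object","properties":{"motion":{"type":"array"},"force":{"type":"number"}},"required":["motion"]}

```bash
mkdir -p pics; python3 - <<'E'
from cell import *
import cv2,numpy as np
for n in("scene","top"):
    cv2.imwrite(f"pics/{n}0.png",get_image(n)[:,:,::-1]); p=camera_params(n); print(n,p["vertical_fov"],p["cx"],p["cy"],np.round(p["T"],4).tolist())
s=observe();print({k:np.round(v,4).tolist() for k,v in s.items()},grasp_offset)
E
```

```text
scene 49.21710475559414 315.7256164958961 238.3828433439688 [[0.831, 0.4635, -0.3077, 0.8996], [0.5562, -0.7046, 0.4407, -0.5686], [-0.0125, -0.5373, -0.8433, 1.3387], [0.0, 0.0, 0.0, 1.0]]
top 55.734733552591145 322.2758783848208 238.73917265660177 [[0.0075, -0.9846, 0.1745, 0.2671], [-1.0, -0.0075, 0.0006, 0.0474], [0.0007, -0.1745, -0.9847, 1.4667], [0.0, 0.0, 0.0, 1.0]]
{'clock': 0.1, 'joints': [-1.4386, 0.4351, 0.025, 1.574, -0.0116, 1.134, -0.0751], 'dq': [0.0007, -0.0004, 0.0001, -0.002, 0.0007, -0.0018, 0.0012], 'joint_efforts': [0.0036, -66.9122, 0.9881, -31.5144, -0.0605, 0.0374, 0.0001], 'position': [0.1454, 0.6074, 0.226], 'ee_rot': [-0.3681, -3.1199, 0.0021], 'force': [-0.7793, -0.4726, -0.1449], 'ft_torque': [-0.0282, 0.0354, 0.0097], 'gripper_force': 0.0, 'width': 1.0027} 0.0188
```

View pics/scene0.png

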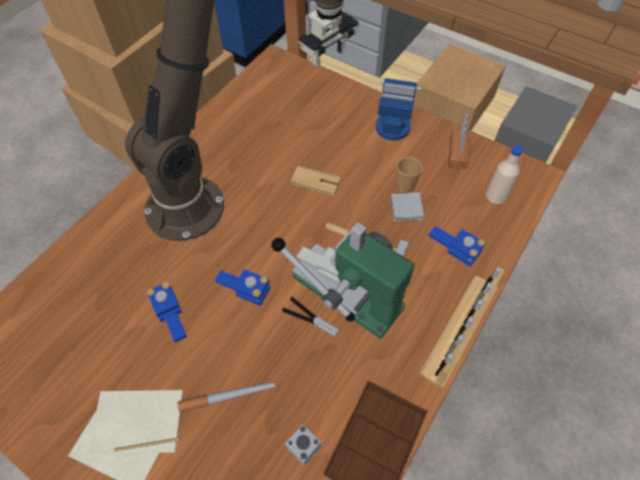

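View pics/top0.png

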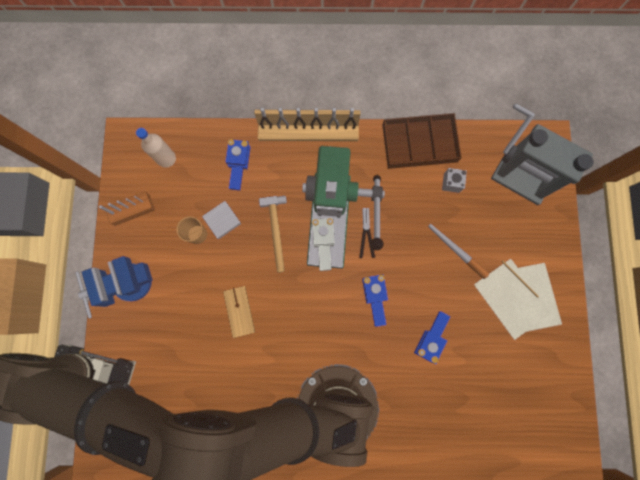

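The scene view shows the green press at about (375,280), with its lever ball at (278,244). In the top view the silver die is on the bed near (323,232), its tongue runs to (325,265), and the ball is at (377,243). The blue dies are look-alikes.

```bash
cat > h.py <<'E'
from cell import *
import numpy as np,cv2
def K(n):
    p=camera_params(n); f=240/np.tan(np.radians(p["vertical_fov"]/2)); return f,p["cx"],p["cy"],np.array(p["T"])
def proj(n,P):
    f,cx,cy,T=K(n); q=(np.atleast_2d(P)-T[:3,3])@T[:3,:3]; return np.c_[f*q[:,0]/q[:,2]+cx,f*q[:,1]/q[:,2]+cy]
def ray(n,uv):
    f,cx,cy,T=K(n); d=T[:3,:3]@[(uv[0]-cx)/f,(uv[1]-cy)/f,1]; return T[:3,3],d
def atz(n,uv,z):
    o,d=ray(n,uv); return o+d*(z-o[2])/d[2]
def tri(a,b):
    o1,d1=ray("top",a);o2,d2=ray("scene",b)
    s=np.linalg.lstsq(np.c_[d1,-d2],o2-o1,rcond=None)[0]; p,q=o1+d1*s[0],o2+d2*s[1]; return (p+q)/2,np.linalg.norm(p-q)
def press(x,y,yaw,pts):
    c,s=np.cos(yaw),np.sin(yaw); pts=np.atleast_2d(pts); return np.c_[x+c*pts[:,0]-s*pts[:,1],y+s*pts[:,0]+c*pts[:,1],pts[:,2]]
E
python3 - <<'E'
from h import *
im={}
for n in("top","scene"):
    im[n]=get_image(n)[:,:,::-1].copy()
    for q in("press","die","ram","lever_ball","lever"):
        for r in silhouettes(q,n)[:4]:
            m=r["mask"]; ys,xs=np.nonzero(m); print(n,q,round(r["p"],2),np.round(r["pixel"],1),m.sum(),[xs.min(),xs.max(),ys.min(),ys.max()],np.round([xs.mean(),ys.mean()],1))
a=cv2.resize(im["top"][140:280,280:400],None,fx=4,fy=4,interpolation=cv2.INTER_CUBIC)
cv2.imwrite("pics/c_top.png",a)
cv2.imwrite("pics/c_scene.png",cv2.resize(im["scene"][210:350,260:430],None,fx=4,fy=4,interpolation=cv2.INTER_CUBIC))
E
```

```text
top press 0.92 [336.2 195.7] 4465 [np.int64(302), np.int64(384), np.int64(146), np.int64(266)] [336.9 200.1]
top die 0.96 [434.8 341.2] 988 [np.int64(414), np.int64(448), np.int64(312), np.int64(363)] [432.8 339.9]
top die 0.95 [328.3 237.8] 848 [np.int64(313), np.int64(334), np.int64(218), np.int64(269)] [323.6 240.4]
top die 0.6 [378.4 293. ] 861 [np.int64(362), np.int64(387), np.int64(274), np.int64(325)] [375.7 296.1]
top die 0.59 [236.3 158.5] 807 [np.int64(226), np.int64(249), np.int64(140), np.int64(188)] [237.3 160.7]
top ram 0.65 [330.3 187.3] 153 [np.int64(326), np.int64(336), np.int64(181), np.int64(197)] [330.8 188.8]
top ram 0.46 [377.8 212.3] 529 [np.int64(371), np.int64(383), np.int64(175), np.int64(249)] [376.7 213.1]
top lever_ball 0.63 [377.1 211.2] 591 [np.int64(371), np.int64(383), np.int64(174), np.int64(249)] [376.8 212.1]
top lever 0.93 [376.5 212.9] 529 [np.int64(371), np.int64(383), np.int64(176), np.int64(249)] [376.6 214.2]
scene press 0.66 [359.9 278.8] 7493 [np.int64(271), np.int64(413), np.int64(224), np.int64(338)] [359.2 278.9]
scene press 0.37 [219.3 
[... 378 characters left out ...]
69), np.int64(304)] [245.1 285. ]
scene die 0.56 [460.7 241.7] 1229 [np.int64(428), np.int64(485), np.int64(226), np.int64(266)] [458.8 244.4]
scene ram 0.9 [355.1 234.7] 313 [np.int64(351), np.int64(365), np.int64(223), np.int64(249)] [357.6 235.7]
scene lever_ball 0.89 [318.2 283.9] 995 [np.int64(271), np.int64(354), np.int64(238), np.int64(321)] [313.8 280.2]
scene lever_ball 0.44 [301.8 446.8] 858 [np.int64(286), np.int64(320), np.int64(425), np.int64(464)] [303.  444.9]
scene lever 0.98 [313.1 281.1] 1069 [np.int64(270), np.int64(354), np.int64(237), np.int64(321)] [313.2 279.4]
scene lever 0.49 [344.9 231.8] 324 [np.int64(325), np.int64(407), np.int64(223), np.int64(254)] [363.6 236.9]
```

View pics/c_top.png

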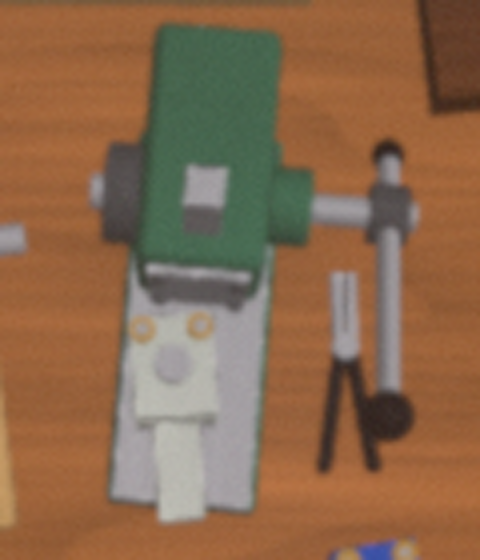

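View pics/c_scene.png

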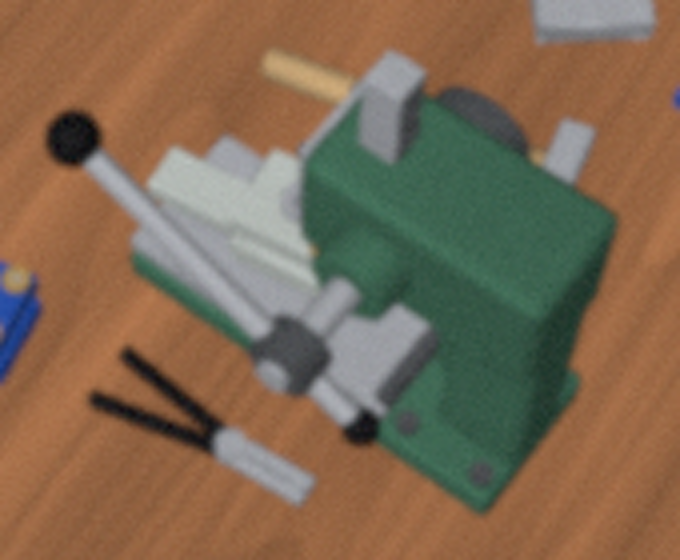

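The crops show the ball at top crop (387,415) and scene crop (73,138). The bed's front corners are at top crop (110,500) and (253,512). The die's block front edge runs (137,415)-(213,427), and its tongue tip is at (160-203,518).

```bash
python3 - <<'E'
from h import *
from scipy.optimize import least_squares
ct=lambda u,v:np.array([(u+.5)/4-.5+280,(v+.5)/4-.5+140]); cs=lambda u,v:np.array([(u+.5)/4-.5+260,(v+.5)/4-.5+210])
print("ball tri",tri(ct(387,415),cs(73,138)))
obs=[("top",ct(387,415),[-.1328,-.13,.3097]),("scene",cs(73,138),[-.1328,-.13,.3097]),("top",ct(110,500),[-.17,.055,.045]),("top",ct(253,512),[-.17,-.055,.045]),
("top",ct(390,212),[.026,-.13,.225]),("scene",cs(290,355),[.026,-.13,.225]),("scene",cs(133,240),[-.17,-.055,.045])]
def res(p): return np.concatenate([(proj(n,press(*p,[P]))[0]-uv) for n,uv,P in obs])
r=least_squares(res,[.6,.03,0],loss="soft_l1"); print("press",r.x.round(4),np.degrees(r.x[2])); print(res(r.x).reshape(-1,2).round(1))
# die
zt=.045+.053
o2=[("top",ct(137,415),[-.04,.032,zt]),("top",ct(213,427),[-.04,-.032,zt]),("top",ct(160,521),[-.115,.018,.059]),("top",ct(204,516),[-.115,-.018,.059])]
def rd(p): return np.concatenate([(proj(n,press(*p,[P]))[0]-uv) for n,uv,P in o2])
d=least_squares(rd,[r.x[0]-.1,r.x[1],r.x[2]]); print("die",d.x.round(4),np.degrees(d.x[2])); print(rd(d.x).reshape(-1,2).round(1))
c,s=np.cos(r.x[2]),np.sin(r.x[2]); e=d.x[:2]-r.x[:2]; print("die in press",c*e[0]+s*e[1],-s*e[0]+c*e[1],np.degrees(d.x[2]-r.x[2]))
for q in ([-.1328,-.13,.3097],[.026,-.13,.225]): print(press(*r.x,[q]).round(4))
for x in(-.1,-.115): print("tongue",press(*d.x,[[x,0,.054]]).round(4))
from scipy.spatial.transform import Rotation as R
print(R.from_rotvec(observe()["ee_rot"]).as_matrix().round(3))
E
```

```text
ball tri (array([ 0.46049917, -0.09203204,  0.31052962]), np.float64(0.0012398781842776463))
press [ 0.6027  0.0271 -0.0747] -4.282503236481464
[[ 0.4  0.2]
 [ 0.2  0.3]
 [ 0.3 -0.4]
 [-0.7 -0.6]
 [-0.5  0.7]
 [ 0.2  0.2]
 [-0.8 -0.4]]
die [0.5329 0.0443 0.032 ] 1.8318561317393782
[[-0.4  1. ]
 [ 1.6 -2.5]
 [-0.9  0.2]
 [-0.3  1.2]]
die in press -0.07091602190356655 0.011954229098408188 6.114359368220842
[[ 0.4606 -0.0926  0.3097]]
[[ 0.619  -0.1045  0.225 ]]
tongue [[0.433  0.0411 0.054 ]]
tongue [[0.418  0.0406 0.054 ]]
[[-0.973  0.233  0.   ]
 [ 0.233  0.973  0.   ]
 [ 0.     0.    -1.   ]]
```

```bash
cat >> h.py <<'E'
from scipy.spatial.transform import Rotation as R
PR=(0.6027,0.0271,-0.0747)
def delta(x,y,z,yaw):
    s=observe(); M=R.from_rotvec(s["ee_rot"]); t=R.from_matrix([[-np.cos(yaw),np.sin(yaw),0],[-np.sin(yaw),-np.cos(yaw),0],[0,0,1]])*R.identity()
    c,n=np.cos(yaw),np.sin(yaw); t=R.from_matrix(np.array([[-c,-n,0],[-n,c,0],[0,0,-1]]))
    d=M.inv().apply(np.array([x,y,z])-s["position"]); w=(M.inv()*t).as_rotvec()
    print("delta",d.round(4),w.round(4),"clk",s["clock"],"pos",np.round(s["position"],4),"F",np.round(s["force"],1),"w",round(s["width"],3))
E
python3 - <<'E'
from h import *
delta(.429,.0412,.16,.03)
E
```

```text
delta [-0.4077 -0.4851  0.0667] [ 1.000e-04  0.000e+00 -2.649e-01] clk 0.7 pos [0.1454 0.6079 0.2268] F [ 0.4  0.1 -0.1] w 0.996
```

Request:
{"name": "jog_arm", "arguments": {
  "motion": [
    [[-0.02,-0.024,0,0,0,-0.02,-1],[-0.04,-0.048,0,0,0,-0.05,-1],[-0.065,-0.077,0,0,0,-0.08,-1],[-0.09,-0.107,0,0,0,-0.11,-1],[-0.115,-0.137,0,0,0,-0.14,-1],[-0.14,-0.167,0,0,0,-0.17,-1],[-0.165,-0.197,0,0,0,-0.2,-1],[-0.19,-0.227,0,0,0,-0.23,-1],[-0.215,-0.257,0,0,0,-0.265,-1],[-0.24,-0.287,0,0,0,-0.265,-1]]
  ]
}}

```text
clock: 1.53
position: [0.3126, 0.2711, 0.227]
ee_rot: [-0.051, 3.141, 0.001]
force: [0.8, 0.2, -0.0]
width: 0.997
gripper_force: 0.0
```

```bash
python3 -c "
from h import *
delta(.429,.0412,.16,.03)"
```

```text
delta [-0.1089 -0.2336  0.0669] [0.0008 0.0005 0.0024] clk 1.5333 pos [0.3126 0.2711 0.227 ] F [ 0.8  0.2 -0. ] w 0.997
```

Request:
{"name": "jog_arm", "arguments": {
  "motion": [
    [[-0.015,-0.032,0.005,0,0,0,-1],[-0.03,-0.063,0.01,0,0,0,-1],[-0.045,-0.095,0.02,0,0,0,-1],[-0.06,-0.127,0.03,0,0,0,-1],[-0.075,-0.16,0.04,0,0,0,-1],[-0.09,-0.19,0.05,0,0,0,-1],[-0.1,-0.212,0.058,0,0,0,-1],[-0.109,-0.228,0.063,0,0,0,-1],[-0.109,-0.232,0.066,0,0,0,-1],[-0.109,-0.233,0.067,0,0,0,-1]]
  ]
}}

```text
clock: 2.37
position: [0.428, 0.0422, 0.1594]
ee_rot: [0.043, -3.141, 0.001]
force: [1.1, 0.5, -0.5]
width: 0.999
gripper_force: 0.0
```

```bash
python3 - <<'E'
from h import *
delta(.429,.0412,.049,.03)
im=get_image("top")[:,:,::-1]; cv2.imwrite("pics/c2.png",cv2.resize(im[160:310,260:420],None,fx=4,fy=4,interpolation=cv2.INTER_CUBIC))
E
```

```text
delta [-0.0011 -0.001   0.1104] [-0.0004 -0.0005 -0.0025] clk 2.3667 pos [0.428  0.0422 0.1594] F [ 1.1  0.5 -0.5] w 0.999
```

View pics/c2.png

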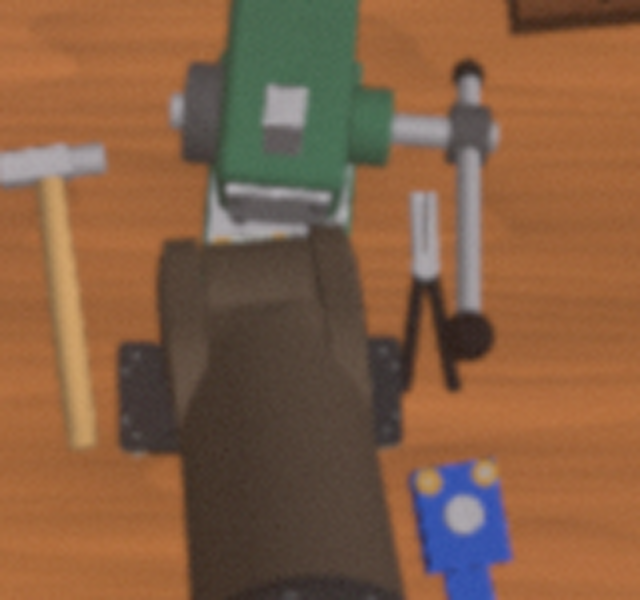

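The wrist covers the die in this top view; its front edge is at crop (270,235). The lever ball is clear at (467,335). I need to check whether the wrist will clear the head.

```bash
python3 - <<'E'
from h import *
for z in(.2,.3,.35,.4,.45,.5): print(z,atz("top",[327,217.5],z)[:2].round(3))
im=get_image("scene")[:,:,::-1]; cv2.imwrite("pics/c3.png",cv2.resize(im[110:310,190:450],None,fx=3,fy=3,interpolation=cv2.INTER_CUBIC))
E
```

```text
0.2 [0.553 0.035]
0.3 [0.531 0.036]
0.35 [0.519 0.037]
0.4 [0.508 0.037]
0.45 [0.497 0.038]
0.5 [0.486 0.038]
```

View pics/c3.png

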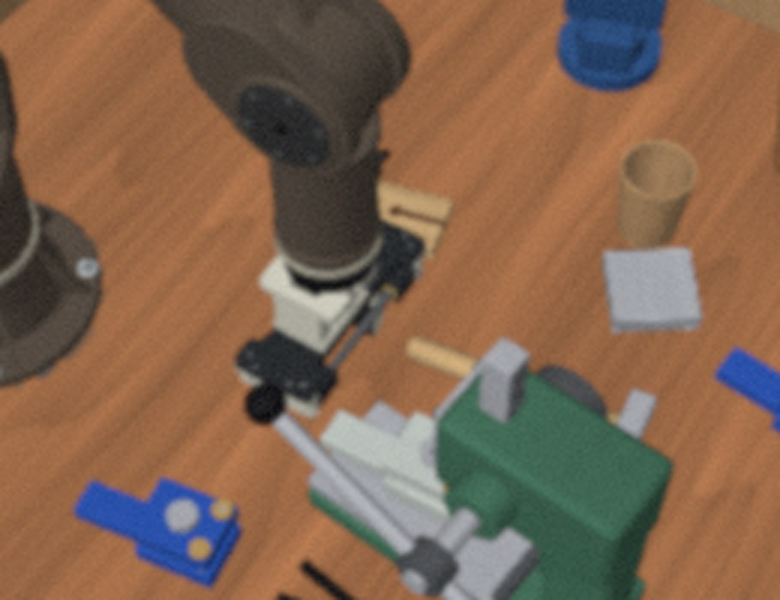

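Request:
{"name": "jog_arm", "arguments": {
  "motion": [
    [[0,-0.001,0.015,0,0,0,-1],[0,-0.001,0.035,0,0,0,-1],[0,-0.001,0.055,0,0,0,-1],[0,-0.001,0.075,0,0,0,-1],[0,-0.001,0.09,0,0,0,-1],[0,-0.001,0.1,0,0,0,-1],[0,-0.001,0.106,0,0,0,-1],[0,-0.001,0.109,0,0,0,-1],[0,-0.001,0.109,0,0,0,-1]]
  ]
}}

```text
clock: 3.22
position: [0.4279, 0.043, 0.0507]
ee_rot: [0.049, -3.141, -0.001]
force: [-0.2, -0.5, 0.7]
width: 0.998
gripper_force: 0.0
```

Request:
{"name": "jog_arm", "arguments": {
  "motion": [
    [[0,0,0,0,0,0,-0.3],[0,0,0,0,0,0,0.0],[0,0,0,0,0,0,0.1],[0,0,0,0,0,0,0.2],[0,0,0,0,0,0,0.3],[0,0,0,0,0,0,0.4],[0,0,0,0,0,0,0.5],[0,0,0,0,0,0,0.6],[0,0,0,0,0,0,0.7],[0,0,0,0,0,0,0.7]]
  ],
  "force": 15
}}

```text
clock: 4.05
position: [0.4279, 0.0421, 0.0507]
ee_rot: [0.047, -3.141, 0.0]
force: [-1.3, -0.5, 1.9]
width: 0.388
gripper_force: 15.0
```

```bash
python3 -c "
from h import *
delta(.429,.0412,.049,.03);print(observe()['gripper_force'],observe()['ft_torque'])"
```

```text
delta [-0.0011 -0.0009  0.0017] [-0.0002 -0.0003  0.0001] clk 4.05 pos [0.4279 0.0421 0.0507] F [-1.3 -0.5  1.9] w 0.388
14.987403452396393 [-0.31686173  0.15068349  0.06792442]
```

```bash
python3 -c "
from h import *
p=press(*PR,[[-.118,0,.0507]])[0]; print(p); delta(*p,-.0747)
p=press(*PR,[[-.172,0,.0507]])[0]; print(p); delta(*p,-.0747)"
```

```text
[0.48502907 0.0359064  0.0507    ]
delta [-0.0569 -0.0079  0.    ] [-0.0002 -0.0003  0.1048] clk 4.05 pos [0.4279 0.0421 0.0507] F [-1.3 -0.5  1.9] w 0.388
[0.43117966 0.03993645 0.0507    ]
delta [-0.0032 -0.0022  0.    ] [-0.0002 -0.0003  0.1048] clk 4.05 pos [0.4279 0.0421 0.0507] F [-1.3 -0.5  1.9] w 0.388
```

Request:
{"name": "jog_arm", "arguments": {
  "motion": [
    [[0,0,0,0,0,0.02,0.7],[-0.001,0,0,0,0,0.04,0.7],[-0.002,-0.001,0,0,0,0.06,0.7],[-0.003,-0.002,0,0,0,0.08,0.7],[-0.003,-0.002,0,0,0,0.1,0.7],[-0.008,-0.003,0,0,0,0.105,0.7],[-0.015,-0.004,0,0,0,0.105,0.7],[-0.022,-0.005,0,0,0,0.105,0.7],[-0.029,-0.005,0,0,0,0.105,0.7],[-0.036,-0.006,0,0,0,0.105,0.7]]
  ],
  "force": 15
}}

```text
clock: 4.88
position: [0.46, 0.0373, 0.0502]
ee_rot: [-0.119, -3.131, 0.0]
force: [-14.4, 1.3, 16.2]
width: 0.388
gripper_force: 15.0
```

```bash
python3 -c "
from h import *
p=press(*PR,[[-.118,0,.0507]])[0]; print(p); delta(*p,-.0747);print(observe()['ft_torque'])"
```

```text
[0.48502907 0.0359064  0.0507    ]
delta [-0.0251  0.0005 -0.0007] [-0.0003 -0.0082 -0.0014] clk 4.8833 pos [0.46   0.0373 0.0502] F [-14.4   1.3  16.2] w 0.388
[0.4637396  3.16913055 0.03677699]
```

Request:
{"name": "jog_arm", "arguments": {
  "motion": [
    [[0,0,-0.0005,0,0,0,0.6],[0,0,-0.0005,0,0,0,0.6],[0,0,-0.0005,0,0,0,0.6]]
  ],
  "force": 6
}}

```text
clock: 5.13
position: [0.4637, 0.037, 0.0509]
ee_rot: [-0.119, -3.138, 0.001]
force: [-1.7, -0.2, -3.3]
width: 0.391
gripper_force: 6.0
```

```bash
python3 -c "
from h import *
p=press(*PR,[[-.118,0,.0507]])[0]; delta(*p,-.0747);print(observe()['ft_torque'])"
```

```text
delta [-0.0214  0.0005  0.0002] [-0.0005 -0.0008 -0.0013] clk 5.1333 pos [0.4637 0.037  0.0509] F [-1.7 -0.2 -3.3] w 0.391
[-0.01225386  0.42619359 -0.04271488]
```

Request:
{"name": "jog_arm", "arguments": {
  "motion": [
    [[-0.002,0,0,0,0,0,0.6],[-0.004,0,0,0,0,0,0.6],[-0.006,0,0,0,0,0,0.6],[-0.008,0,0,0,0,0,0.6],[-0.011,0,0,0,0,0,0.6],[-0.014,0,0,0,0,0,0.6],[-0.017,0.0005,0,0,0,0,0.6],[-0.02,0.0005,0,0,0,0,0.6],[-0.021,0.0005,0,0,0,0,0.6],[-0.021,0.0005,0,0,0,0,0.6]]
  ],
  "force": 6
}}

```text
clock: 5.97
position: [0.486, 0.0363, 0.0513]
ee_rot: [0.118, 3.138, 0.0]
force: [-0.4, -0.9, -2.5]
width: 0.396
gripper_force: 6.0
```

```bash
python3 -c "
from h import *
p=press(*PR,[[-.104,0,.0509]])[0]; delta(*p,-.0747);print(observe()['ft_torque'])"
```

```text
delta [-0.0131 -0.0005  0.0004] [ 0.0001  0.001  -0.0002] clk 5.9667 pos [0.486  0.0363 0.0513] F [-0.4 -0.9 -2.5] w 0.396
[-0.09643217  0.07060586  0.05042652]
```

Request:
{"name": "jog_arm", "arguments": {
  "motion": [
    [[-0.001,0,0,0,0,0,0.6],[-0.002,0,0,0,0,0,0.6],[-0.003,0,0,0,0,0,0.6],[-0.004,0,0,0,0,0,0.6],[-0.005,0,0,0,0,0,0.6],[-0.006,0,0,0,0,0,0.6],[-0.007,0,0,0,0,0,0.6],[-0.008,0,0,0,0,0,0.6]]
  ],
  "force": 6
}}

```text
clock: 6.63
position: [0.4933, 0.0357, 0.0512]
ee_rot: [0.118, 3.139, 0.0]
force: [-2.0, 0.6, -2.4]
width: 0.392
gripper_force: 6.0
```

```bash
python3 -c "
from h import *
p=press(*PR,[[-.104,0,.0509]])[0]; delta(*p,-.0747);print(observe()['ft_torque'])"
```

```text
delta [-0.0058 -0.0004  0.0003] [ 0.0001  0.0001 -0.0002] clk 6.6333 pos [0.4933 0.0357 0.0512] F [-2.   0.6 -2.4] w 0.392
[-0.05801594  0.62667822 -0.03585645]
```

Request:
{"name": "jog_arm", "arguments": {
  "motion": [
    [[-0.001,0,0,0,0,0,0.6],[-0.002,0,0,0,0,0,0.6],[-0.003,0,0,0,0,0,0.6],[-0.004,0,0,0,0,0,0.6],[-0.005,0,0,0,0,0,0.6],[-0.006,0,0,0,0,0,0.6]]
  ]
}}

```text
clock: 7.13
position: [0.4979, 0.0355, 0.0509]
ee_rot: [-0.117, -3.137, -0.0]
force: [-7.6, 2.2, -2.5]
width: 0.392
gripper_force: 6.0
```

```bash
python3 -c "
from h import *
p=press(*PR,[[-.104,0,.0509]])[0]; delta(*p,-.0747);print(observe()['ft_torque'])"
```

```text
delta [-0.0011 -0.0006 -0.    ] [ 0.0001 -0.0025  0.0002] clk 7.1333 pos [0.4979 0.0355 0.0509] F [-7.6  2.2 -2.5] w 0.392
[0.42058437 1.6987213  0.08492696]
```

Request:
{"name": "jog_arm", "arguments": {
  "motion": [
    [[-0.001,0,0,0,0,0,0.6],[-0.002,0,0,0,0,0,0.6],[-0.002,0,0,0,0,0,0.6],[-0.002,0,0,0,0,0,0.6]]
  ]
}}

```text
clock: 7.47
position: [0.4989, 0.0355, 0.0506]
ee_rot: [-0.116, -3.135, -0.0]
force: [-6.8, 2.3, -1.9]
width: 0.39
gripper_force: 6.0
```

```bash
python3 -c "
from h import *
p=press(*PR,[[-.104,0,.0509]])[0]; delta(*p,-.0747);print(observe()['ft_torque'])"
```

```text
delta [-0.0001 -0.0007 -0.0003] [ 0.0001 -0.0043  0.0005] clk 7.4667 pos [0.4989 0.0355 0.0506] F [-6.8  2.3 -1.9] w 0.39
[0.40489601 1.68395334 0.15858162]
```

Request:
{"name": "jog_arm", "arguments": {
  "motion": [
    [[-0.002,0,0,0,0,0,-0.5],[-0.002,0,0,0,0,0,-1],[-0.002,0,0,0,0,0,-1],[0.0,0,-0.02,0,0,0,-1],[0.01,0,-0.05,0,0,0,-1],[0.02,0.01,-0.08,0,0,0,-1],[0.03,0.02,-0.115,0,0,0,-1],[0.035,0.02,-0.15,0,0,0,-1],[0.04,0.02,-0.185,0,0,0,-1],[0.04,0.02,-0.22,0,0,0,-1]]
  ]
}}

```text
clock: 8.3
position: [0.4622, 0.058, 0.2735]
ee_rot: [0.118, 3.138, 0.001]
force: [1.3, 0.1, -1.0]
width: 0.994
gripper_force: 0.0
```

```bash
python3 -c "
from h import *
p=press(*PR,[[-.1328,-.13,.37]])[0]; delta(*p,-.0747);print(observe()['ft_torque'])"
```

```text
delta [-0.0097 -0.1502 -0.0966] [ 0.0008  0.0014 -0.0002] clk 8.3 pos [0.4622 0.058  0.2735] F [ 1.3  0.1 -1. ] w 0.994
[ 0.05362315 -0.03601752 -0.02344686]
```

Request:
{"name": "jog_arm", "arguments": {
  "motion": [
    [[0,0,-0.035,0,0,0,-1],[0,0,-0.07,0,0,0,-1],[0,0,-0.095,0,0,0,-1],[0,-0.03,-0.097,0,0,0,-1],[-0.003,-0.06,-0.097,0,0,0,-1],[-0.006,-0.09,-0.097,0,0,0,-1],[-0.009,-0.12,-0.097,0,0,0,-1],[-0.01,-0.14,-0.097,0,0,0,-1],[-0.01,-0.15,-0.097,0,0,0,-1],[-0.01,-0.15,-0.097,0,0,0,-1]]
  ]
}}

```text
clock: 9.13
position: [0.4615, -0.0947, 0.3687]
ee_rot: [0.124, 3.138, -0.0]
force: [0.0, 0.2, 1.2]
width: 1.0
gripper_force: 0.0
```

```bash
python3 - <<'E'
from h import *
p=press(*PR,[[-.1328,-.13,.2907]])[0]; delta(*p,-.0747)
im=get_image("top")[:,:,::-1]; cv2.imwrite("pics/c4.png",cv2.resize(im[175:275,290:400],None,fx=6,fy=6,interpolation=cv2.INTER_CUBIC))
E
```

```text
delta [0.0012 0.002  0.078 ] [-0.0002  0.0015 -0.0044] clk 9.1333 pos [ 0.4615 -0.0947  0.3687] F [0.  0.2 1.2] w 1.0
```

View pics/c4.png

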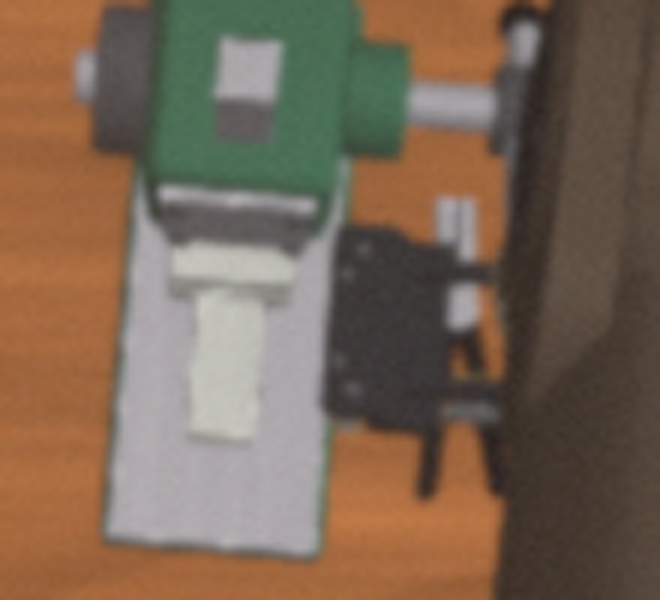

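The view shows the tongue at crop (188-255, 290-438), the block front at (171-296, 250-290), and the bed between about 113 and 330 at row 438. The die looks nearly centred, so I'll fit the edges for a finer check.

```bash
python3 - <<'E'
from h import *
im=np.mean([get_image("top").astype(float) for _ in range(4)],0)
def world(u,v,z): return atz("top",[u,v],z)
def edges(ch,rows,lo,hi,sign,z):
    P=[]
    for v in rows:
        g=np.gradient(cv2.GaussianBlur(ch[v-1:v+2].mean(0)[None],(3,1),0)[0])[lo:hi]*sign
        k=int(np.argmax(g)); 
        if 0<k<len(g)-1: a,b,c=g[k-1:k+2]; k=k+.5*(a-c)/(a-2*b+c)
        P.append(world(lo+k,v,z))
    P=np.array(P); c,s=np.cos(PR[2]),np.sin(PR[2]); d=P[:,:2]-PR[:2]; q=np.c_[c*d[:,0]+s*d[:,1],-s*d[:,0]+c*d[:,1]]*1000
    f=np.polyfit(q[:,0],q[:,1],1); r=q[:,1]-np.polyval(f,q[:,0]); k=abs(r)<1.5; f=np.polyfit(q[k,0],q[k,1],1); return np.degrees(np.arctan(f[0])).round(2),np.polyval(f,q[:,0].mean()).round(2),q[:,0].mean().round(1),k.sum(),r.std().round(2),f
rb=im[:,:,0]-im[:,:,2]   # red-blue: wood high, die moderate, bed ~0
rt=range(226,247)
a=edges(rb,range(228,262),303,314,-1,.045);print("bedL",a[:5]); b=edges(rb,[*range(246,264)],338,349,1,.045);print("bedR",b[:5])
c=edges(rb,rt,316,327,1,.063);d=edges(rb,rt,327,338,-1,.063);print("tongue",c[:5],d[:5])
e=edges(rb,range(217,222),313,323,1,.099);g=edges(rb,range(217,222),334,342,-1,.099);print("blk",e[:5],g[:5])
for X in(-120,-100,-80,-60,-40,0): print(X,"bed mid",(np.polyval(a[5],X)+np.polyval(b[5],X))/2,"width",np.polyval(a[5],X)-np.polyval(b[5],X),"tongue mid",(np.polyval(c[5],X)+np.polyval(d[5],X))/2)
print((rb[236,300:350]).round().astype(int))
E
```

```text
bedL (np.float64(-0.01), np.float64(59.27), np.float64(-107.1), np.int64(34), np.float64(0.05))
bedR (np.float64(-0.92), np.float64(-58.94), np.float64(-129.6), np.int64(18), np.float64(0.29))
tongue (np.float64(0.43), np.float64(18.72), np.float64(-79.7), np.int64(21), np.float64(0.28)) (np.float64(0.5), np.float64(-17.6), np.float64(-76.7), np.int64(21), np.float64(0.34))
blk (np.float64(4.95), np.float64(32.76), np.float64(-34.0), np.int64(5), np.float64(0.11)) (np.float64(1.37), np.float64(-30.66), np.float64(-28.8), np.int64(5), np.float64(0.33))
-120 bed mid 0.09021976672273624 width 118.37184625011506 tongue mid 0.21432023570127434
-100 bed mid -0.07205544710834033 width 118.68658368146679 tongue mid 0.3777063370016176
-80 bed mid -0.23433066093941335 width 119.00132111281852 tongue mid 0.5410924383019591
-60 bed mid -0.39660587477048637 width 119.31605854417025 tongue mid 0.7044785396023023
-40 bed mid -0.5588810886015594 width 119.63079597552198 tongue mid 0.8678646409026438
0 bed mid -0.883431516263709 width 120.26027083822544 tongue mid 1.1946368435033285
[100  99  98  99  98  98  98  94  76  25   1   1   1   1   0   0   0   0
   1   1   1   4   7   8   8   8   8   9   8   8   8   8   6   3   0   0
   0   1   1   1   0   1   2   4   4   4   5   6   5   6]
```

```bash
python3 -c "
from h import *
delta(*press(*PR,[[-.135,.01,.37]])[0],-.0747);delta(*press(*PR,[[-.135,0,.052]])[0],-.0747)"
```

```text
delta [ 0.0029  0.1379 -0.0018] [ 0.0003 -0.0001  0.0025] clk 9.3833 pos [ 0.4618 -0.0906  0.3682] F [-0.2 -0.5 -0.5] w 1.002
delta [0.003  0.1278 0.3162] [ 0.0003 -0.0001  0.0025] clk 9.3833 pos [ 0.4618 -0.0906  0.3682] F [-0.2 -0.5 -0.5] w 1.002
```

Request:
{"name": "jog_arm", "arguments": {
  "motion": [
    [[0,0.025,0,0,0,0.002,-1],[0,0.055,0,0,0,0.002,-1],[0.001,0.085,0,0,0,0.002,-1],[0.002,0.115,0,0,0,0.002,-1],[0.003,0.135,0,0,0,0.002,-1],[0.003,0.14,0.02,0,0,0.002,-1],[0.003,0.14,0.055,0,0,0.002,-1],[0.003,0.14,0.09,0,0,0.002,-1],[0.003,0.138,0.125,0,0,0.002,-1],[0.003,0.136,0.16,0,0,0.002,-1]]
  ]
}}

```text
clock: 10.22
position: [0.4684, 0.045, 0.2069]
ee_rot: [0.117, 3.139, 0.001]
force: [1.0, 0.3, 0.4]
width: 0.996
gripper_force: 0.0
```

```bash
python3 -c "
from h import *
delta(*press(*PR,[[-.135,0,.052]])[0],-.0747)
delta(*press(*PR,[[-.107,0,.052]])[0],-.0747)"
```

```text
delta [-0.0002 -0.0079  0.1549] [0.0006 0.0006 0.0004] clk 10.2167 pos [0.4684 0.045  0.2069] F [1.  0.3 0.4] w 0.996
delta [-0.0282 -0.0079  0.1549] [0.0006 0.0006 0.0004] clk 10.2167 pos [0.4684 0.045  0.2069] F [1.  0.3 0.4] w 0.996
```

Request:
{"name": "jog_arm", "arguments": {
  "motion": [
    [[0,-0.004,0.03,0,0,0,-1],[0,-0.008,0.06,0,0,0,-1],[0,-0.008,0.09,0,0,0,-1],[0,-0.008,0.115,0,0,0,-1],[0,-0.008,0.135,0,0,0,-1],[-0.005,-0.008,0.148,0,0,0,-1],[-0.014,-0.008,0.153,0,0,0,-1],[-0.022,-0.008,0.154,0,0,0,-1],[-0.027,-0.008,0.154,0,0,0,-1],[-0.027,-0.008,0.154,0,0,0,-1]]
  ]
}}

```text
clock: 11.05
position: [0.4974, 0.0338, 0.0552]
ee_rot: [0.12, 3.136, 0.001]
force: [-0.1, 0.4, 0.5]
width: 0.999
gripper_force: 0.0
```

```bash
python3 -c "
from h import *
delta(*press(*PR,[[-.107,0,.0515]])[0],-.0747)"
```

```text
delta [0.0015 0.0012 0.0037] [ 0.0005  0.0028 -0.0018] clk 11.05 pos [0.4974 0.0338 0.0552] F [-0.1  0.4  0.5] w 0.999
```

Request:
{"name": "jog_arm", "arguments": {
  "motion": [
    [[0,0,0.001,0,0,0,-1],[0,0,0.001,0,0,0,-1],[0,0,0.001,0,0,0,-0.3]]
  ]
}}

```text
clock: 11.3
position: [0.4949, 0.0336, 0.0537]
ee_rot: [0.121, 3.139, 0.001]
force: [0.8, -0.4, -0.0]
width: 0.965
gripper_force: 0.0
```

```bash
python3 -c "
from h import *
delta(*press(*PR,[[-.107,0,.0515]])[0],-.0747)"
```

```text
delta [-0.001   0.0015  0.0022] [ 0.0004  0.0004 -0.0021] clk 11.3 pos [0.4949 0.0336 0.0537] F [ 0.8 -0.4 -0. ] w 0.965
```

Request:
{"name": "jog_arm", "arguments": {
  "motion": [
    [[0,0.0015,0.002,0,0,-0.002,-0.2],[0,0.0015,0.002,0,0,-0.002,0],[0,0.0015,0.002,0,0,-0.002,0.2],[0,0.0015,0.002,0,0,-0.002,0.4],[0,0.0015,0.002,0,0,-0.002,0.7],[0,0.0015,0.002,0,0,-0.002,0.7],[0,0.0015,0.002,0,0,-0.002,0.7]]
  ],
  "force": 25
}}

```text
clock: 11.88
position: [0.4951, 0.035, 0.0512]
ee_rot: [0.118, 3.139, 0.0]
force: [1.0, 0.5, 0.5]
width: 0.474
gripper_force: 0.0
```

```bash
python3 -c "
from h import *
delta(*press(*PR,[[-.107,0,.0515]])[0],-.0747); print(observe()['ft_torque'])"
```

```text
delta [-0.0009  0.0002 -0.0003] [ 0.      0.     -0.0002] clk 11.8833 pos [0.4951 0.035  0.0512] F [1.  0.5 0.5] w 0.474
[0.05463152 0.02544446 0.0115383 ]
```

Now I'll grip, pull back 2 mm and square up, then push forward.

Request:
{"name": "jog_arm", "arguments": {
  "motion": [
    [[0,0,0,0,0,0,0.7],[0,0,0,0,0,0,0.7],[0,0,0,0,0,0,0.7],[0.001,0,-0.0003,0,0,0,0.7],[0.002,0,-0.0003,0,0,0,0.7],[0.002,0,-0.0003,0,0,0,0.7]]
  ],
  "force": 25
}}

```text
clock: 12.38
position: [0.4933, 0.0351, 0.0515]
ee_rot: [0.118, 3.139, -0.0]
force: [2.8, 0.4, -3.8]
width: 0.39
gripper_force: 25.0
```

```bash
python3 -c "
from h import *
delta(*press(*PR,[[-.107,0.0003,.0515]])[0],-.0747); print(observe()['ft_torque'])"
```

```text
delta [-0.0027  0.0005  0.    ] [ 0.      0.0006 -0.0002] clk 12.3833 pos [0.4933 0.0351 0.0515] F [ 2.8  0.4 -3.8] w 0.39
[ 0.12690553 -0.51181134  0.00824501]
```

Request:
{"name": "jog_arm", "arguments": {
  "motion": [
    [[-0.001,0.0004,0,0,0,0,0.7],[-0.002,0.0004,0,0,0,0,0.7],[-0.003,0.0004,0,0,0,0,0.7],[-0.004,0.0004,0,0,0,0,0.7],[-0.005,0.0004,0,0,0,0,0.7],[-0.006,0.0004,0,0,0,0,0.7],[-0.006,0.0004,0,0,0,0,0.7]]
  ],
  "force": 10
}}

```text
clock: 12.97
position: [0.4956, 0.0352, 0.051]
ee_rot: [-0.117, -3.133, -0.0]
force: [-10.2, 1.2, 8.6]
width: 0.391
gripper_force: 10.0
```

```bash
python3 -c "
from h import *
delta(*press(*PR,[[-.107,0.0003,.0515]])[0],-.0747); print(observe()['ft_torque'])"
```

```text
delta [-0.0004  0.0002 -0.0005] [-0.     -0.0067 -0.0001] clk 12.9667 pos [0.4956 0.0352 0.051 ] F [-10.2   1.2   8.6] w 0.391
[0.27652322 2.27180553 0.03345504]
```

Request:
{"name": "jog_arm", "arguments": {
  "motion": [
    [[-0.001,0,-0.0006,0,0,0,0.7],[-0.002,0,-0.0006,0,0,0,0.7],[-0.002,0,-0.0006,0,0,0,0.7]]
  ],
  "force": 10
}}

```text
clock: 13.22
position: [0.496, 0.0353, 0.051]
ee_rot: [-0.117, -3.13, -0.0]
force: [-12.4, 2.1, 5.1]
width: 0.388
gripper_force: 10.0
```

```bash
python3 -c "
from h import *
delta(*press(*PR,[[-.107,0.0003,.0515]])[0],-.0747); print(observe()['ft_torque'])"
```

```text
delta [-0.      0.0001 -0.0005] [-0.0002 -0.0097  0.0003] clk 13.2167 pos [0.496  0.0353 0.051 ] F [-12.4   2.1   5.1] w 0.388
[0.49504425 2.77114303 0.06304306]
```

Request:
{"name": "jog_arm", "arguments": {
  "motion": [
    [[0,0,0,0,0,0,-0.5],[0,0,0,0,0,0,-1],[0,0,0,0,0,0,-1],[0.005,0,-0.02,0,0,0,-1],[0.015,0,-0.05,0,0,0,-1],[0.025,0.01,-0.08,0,0,0,-1],[0.035,0.02,-0.115,0,0,0,-1],[0.035,0.02,-0.15,0,0,0,-1],[0.035,0.02,-0.185,0,0,0,-1],[0.035,0.02,-0.22,0,0,0,-1]]
  ]
}}

```text
clock: 14.05
position: [0.4676, 0.0574, 0.2743]
ee_rot: [0.118, 3.138, 0.001]
force: [0.7, 0.5, 0.0]
width: 0.99
gripper_force: 0.0
```

```bash
python3 -c "
from h import *
p=press(*PR,[[-.1328,-.13,.37]])[0]; delta(*p,-.0747)"
```

```text
delta [-0.0043 -0.1501 -0.0957] [ 0.0004  0.0012 -0.0002] clk 14.05 pos [0.4676 0.0574 0.2743] F [0.7 0.5 0. ] w 0.99
```

Request:
{"name": "jog_arm", "arguments": {
  "motion": [
    [[0,0,-0.035,0,0,0,-1],[0,0,-0.07,0,0,0,-1],[0,0,-0.095,0,0,0,-1],[0,-0.03,-0.096,0,0,0,-1],[-0.002,-0.06,-0.096,0,0,0,-1],[-0.003,-0.09,-0.096,0,0,0,-1],[-0.004,-0.12,-0.096,0,0,0,-1],[-0.004,-0.14,-0.096,0,0,0,-1],[-0.004,-0.15,-0.096,0,0,0,-1],[-0.004,-0.15,-0.096,0,0,0,-1]]
  ]
}}

```text
clock: 14.88
position: [0.4603, -0.0947, 0.3685]
ee_rot: [0.124, 3.138, -0.0]
force: [-0.3, -0.0, -0.1]
width: 0.996
gripper_force: 0.0
```

```bash
python3 - <<'E'
from h import *
im=np.mean([get_image("top").astype(float) for _ in range(4)],0)
def edges(ch,rows,lo,hi,sign,z):
    P=[]
    for v in rows:
        g=np.gradient(cv2.GaussianBlur(ch[v-1:v+2].mean(0)[None],(3,1),0)[0])[lo:hi]*sign
        k=int(np.argmax(g))
        if 0<k<len(g)-1: a,b,c=g[k-1:k+2]; k=k+.5*(a-c)/(a-2*b+c)
        P.append(atz("top",[lo+k,v],z))
    P=np.array(P); c,s=np.cos(PR[2]),np.sin(PR[2]); d=P[:,:2]-PR[:2]; q=np.c_[c*d[:,0]+s*d[:,1],-s*d[:,0]+c*d[:,1]]*1000
    f=np.polyfit(q[:,0],q[:,1],1); r=q[:,1]-np.polyval(f,q[:,0]); k=abs(r)<1.5; f=np.polyfit(q[k,0],q[k,1],1); return np.degrees(np.arctan(f[0])).round(2),np.polyval(f,-80).round(2),r.std().round(2)
rb=im[:,:,0]-im[:,:,2]; rt=range(226,247)
print("tongue",edges(rb,rt,316,327,1,.063),edges(rb,rt,327,338,-1,.063),"bedL",edges(rb,range(228,262),303,314,-1,.045))
# tongue tip and bed front along columns
col=rb[:,322:331].mean(1); g=-np.gradient(col)[240:256]; k=int(np.argmax(g)); a,b,c=g[k-1:k+2]; v=240+k+.5*(a-c)/(a-2*b+c)
P=atz("top",[326,v],.058)[:2]-PR[:2]; print("tip row",v,"press x",np.cos(PR[2])*P[0]+np.sin(PR[2])*P[1])
cv2.imwrite("pics/c5.png",cv2.resize(im[175:275,290:400,::-1].clip(0,255).astype(np.uint8),None,fx=6,fy=6,interpolation=cv2.INTER_CUBIC))
p=press(*PR,[[-.1328,-.13,.2907]])[0]; delta(*p,-.0747)
E
```

```text
tongue (np.float64(0.39), np.float64(18.15), np.float64(0.17)) (np.float64(0.71), np.float64(-17.89), np.float64(0.23)) bedL (np.float64(-0.0), np.float64(59.26), np.float64(0.06))
tip row 248.1259541984733 press x -0.1161390665271058
delta [ 0.0001 -0.0021  0.0773] [ 0.0004 -0.0002  0.0022] clk 15.0833 pos [ 0.4608 -0.0906  0.368 ] F [ 0.6 -0.7  0.4] w 0.999
```

View pics/c5.png

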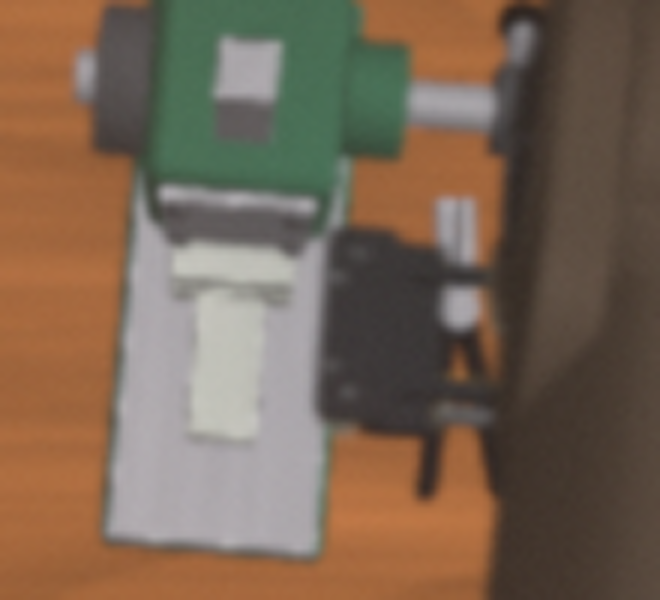

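Tongue tip at press x ≈ -116 mm with its centre near 0, so the die is flush and centred. Now the lever.

Request:
{"name": "jog_arm", "arguments": {
  "motion": [
    [[0,-0.002,0.01,0,0,0.002,-1],[0,-0.002,0.025,0,0,0.002,-1],[0,-0.002,0.04,0,0,0.002,-1],[0,-0.002,0.055,0,0,0.002,-1],[0,-0.002,0.067,0,0,0.002,-1],[0,-0.002,0.075,0,0,0.002,-1],[0,-0.002,0.077,0,0,0.002,-1],[0,-0.002,0.077,0,0,0.002,-1],[0,-0.002,0.077,0,0,0.002,-1]]
  ]
}}

```text
clock: 15.83
position: [0.4606, -0.0942, 0.2915]
ee_rot: [0.12, 3.139, -0.0]
force: [0.1, -0.0, -0.4]
width: 1.0
gripper_force: 0.0
```

Request:
{"name": "jog_arm", "arguments": {
  "motion": [
    [[0,0,0,0,0,0,-0.3],[0,0,0,0,0,0,0],[0,0,0,0,0,0,0.2],[0,0,0,0,0,0,0.4],[0,0,0,0,0,0,0.7],[0,0,0,0,0,0,0.7],[0,0,0,0,0,0,0.7],[0,0,0,0,0,0,0.7],[0,0,0,0,0,0,0.7],[0,0,0,0,0,0,0.7]]
  ],
  "force": 40
}}

```text
clock: 16.67
position: [0.4605, -0.0919, 0.291]
ee_rot: [-0.118, -3.139, -0.005]
force: [1.5, 7.7, 0.7]
width: 0.353
gripper_force: 40.0
```

```bash
cat >> h.py <<'E'
def lev(*ths):
    s=observe(); M=R.from_rotvec(s["ee_rot"])
    pv=press(*PR,[[.026,-.13,.225]])[0]; c,n=np.cos(PR[2]),np.sin(PR[2]); d=np.array(s["position"])-[0,0,-.0188]-pv
    xp=c*d[0]+n*d[1]; yp=-n*d[0]+c*d[1]; th=.49-np.arctan2(d[2],-xp); print("theta",round(th,4),"r",round(np.hypot(xp,d[2]),4),"y off",round(yp,4),"F",np.round(s["force"],1),"clk",s["clock"],"grip",round(s["gripper_force"],1),"w",round(s["width"],3))
    for t in ths:
        P=press(*PR,[[.026-.18*np.cos(.49-t),-.13,.225+.18*np.sin(.49-t)-.0188]])[0]; print(t,M.inv().apply(P-s["position"]).round(4))
E
python3 -c "
from h import *
lev(*np.arange(0,.41,.05))"
```

```text
theta -0.0003 r 0.1801 y off 0.0007 F [1.5 7.7 0.7] clk 16.6667 grip 40.0 w 0.353
0.0 [-0.0001 -0.0007  0.0001]
0.05 [ 0.0039 -0.0007  0.0082]
0.1 [ 0.0076 -0.0008  0.0164]
0.15000000000000002 [ 0.0108 -0.0008  0.0248]
0.2 [ 0.0135 -0.0008  0.0334]
0.25 [ 0.0159 -0.0008  0.0421]
0.30000000000000004 [ 0.0178 -0.0009  0.0508]
0.35000000000000003 [ 0.0193 -0.0009  0.0597]
0.4 [ 0.0203 -0.0009  0.0687]
```

Request:
{"name": "jog_arm", "arguments": {
  "motion": [
    [[0.002,0.001,0.004,0,0,0,0.7],[0.004,0.0015,0.008,0,0,0,0.7],[0.0058,0.0015,0.0123,0,0,0,0.7],[0.0076,0.0015,0.0164,0,0,0,0.7],[0.0108,0.0015,0.0248,0,0,0,0.7],[0.0135,0.0015,0.0334,0,0,0,0.7],[0.0159,0.0015,0.0421,0,0,0,0.7],[0.0178,0.0015,0.0508,0,0,0,0.7],[0.0193,0.0015,0.0597,0,0,0,0.7],[0.0203,0.0015,0.0687,0,0,0,0.7]]
  ],
  "force": 40
}}

```text
clock: 17.5
position: [0.4404, -0.0904, 0.2225]
ee_rot: [0.119, 3.138, 0.002]
force: [-1.6, 6.3, 9.1]
width: 0.354
gripper_force: 40.0
```

```bash
python3 -c "
from h import *
lev(*np.arange(.4,.81,.05))"
```

```text
theta 0.3994 r 0.1798 y off 0.0007 F [-1.6  6.3  9.1] clk 17.5 grip 40.0 w 0.354
0.4 [ 0.0002 -0.0007  0.0001]
0.45 [ 0.0008 -0.0008  0.0091]
0.5 [ 0.0009 -0.0008  0.0181]
0.55 [ 0.0006 -0.0008  0.0271]
0.6 [-0.0002 -0.0008  0.036 ]
0.6499999999999999 [-0.0014 -0.0008  0.0449]
0.7 [-0.003  -0.0008  0.0538]
0.75 [-0.0051 -0.0008  0.0625]
0.7999999999999999 [-0.0076 -0.0008  0.0712]
```

Request:
{"name": "jog_arm", "arguments": {
  "motion": [
    [[0.0003,0.001,0.003,0,0,0,0.7],[0.0006,0.0015,0.006,0,0,0,0.7],[0.0008,0.002,0.009,0,0,0,0.7],[0.0009,0.002,0.012,0,0,0,0.7],[0.0009,0.002,0.015,0,0,0,0.7],[0.0009,0.002,0.018,0,0,0,0.7]]
  ],
  "force": 40
}}

```text
clock: 18.0
position: [0.4396, -0.0902, 0.2047]
ee_rot: [0.122, 3.138, -0.001]
force: [-3.3, -1.3, 9.1]
width: 0.35
gripper_force: 40.0
```

```bash
python3 -c "
from h import *
lev(.52,.54,.56,.58,.6,.62,.64,.66,.68,.7)"
```

```text
theta 0.4982 r 0.1799 y off 0.0008 F [-3.3 -1.3  9.1] clk 18.0 grip 40.0 w 0.35
0.52 [ 0.     -0.0008  0.0039]
0.54 [-0.0001 -0.0008  0.0075]
0.56 [-0.0003 -0.0008  0.0111]
0.58 [-0.0006 -0.0008  0.0147]
0.6 [-0.001  -0.0008  0.0183]
0.62 [-0.0014 -0.0008  0.0219]
0.64 [-0.0019 -0.0008  0.0254]
0.66 [-0.0025 -0.0008  0.029 ]
0.68 [-0.0031 -0.0008  0.0325]
0.7 [-0.0038 -0.0008  0.0361]
```

Request:
{"name": "jog_arm", "arguments": {
  "motion": [
    [[0,0,0.0018,0,0,0,0.7],[0,0,0.0036,0,0,0,0.7],[-0.0001,0,0.0054,0,0,0,0.7],[-0.0001,0,0.0072,0,0,0,0.7]]
  ],
  "force": 40
}}

```text
clock: 18.33
position: [0.4397, -0.0902, 0.1976]
ee_rot: [0.122, 3.138, -0.001]
force: [-2.6, -1.1, 9.1]
width: 0.348
gripper_force: 40.0
```

```bash
python3 -c "
from h import *
lev(.54)"
```

```text
theta 0.5379 r 0.18 y off 0.0009 F [-2.6 -1.1  9.1] clk 18.3333 grip 40.0 w 0.348
0.54 [ 0.     -0.0009  0.0004]
```

Request:
{"name": "jog_arm", "arguments": {
  "motion": [
    [[-0.0001,0,0.0018,0,0,0,0.7],[-0.0002,0,0.0036,0,0,0,0.7],[-0.0003,0,0.0054,0,0,0,0.7],[-0.0005,0,0.0072,0,0,0,0.7]]
  ]
}}

```text
clock: 18.67
position: [0.4402, -0.0902, 0.1906]
ee_rot: [0.122, 3.138, -0.001]
force: [-6.0, -0.4, 20.6]
width: 0.353
gripper_force: 40.0
```

```bash
python3 -c "
from h import *
lev(.58)"
```

```text
theta 0.5769 r 0.18 y off 0.0009 F [-6.  -0.4 20.6] clk 18.6667 grip 40.0 w 0.353
0.58 [-0.     -0.0009  0.0006]
```

The die is shut: 20.6 N at the ball, which is firm and well under the 40 N limit. I'll hold here.

Request:
{"name": "jog_arm", "arguments": {
  "motion": [
    [[0,0,0,0,0,0,0.7],[0,0,0,0,0,0,0.7],[0,0,0,0,0,0,0.7],[0,0,0,0,0,0,0.7],[0,0,0,0,0,0,0.7],[0,0,0,0,0,0,0.7]]
  ]
}}

```text
clock: 19.17
position: [0.4402, -0.0903, 0.1908]
ee_rot: [0.122, 3.138, -0.001]
force: [-4.7, -1.5, 15.1]
width: 0.349
gripper_force: 40.0
```

```bash
python3 -c "
from h import *
lev(.58)"
```

```text
theta 0.5756 r 0.1799 y off 0.0008 F [-4.7 -1.5 15.1] clk 19.1667 grip 40.0 w 0.349
0.58 [-0.     -0.0008  0.0008]
```

Request:
{"name": "jog_arm", "arguments": {
  "motion": [
    [[0,0,0.0003,0,0,0,0.7],[0,0,0.0006,0,0,0,0.7],[0,0,0.0008,0,0,0,0.7]]
  ]
}}

```text
clock: 19.42
position: [0.4402, -0.0903, 0.1903]
ee_rot: [0.122, 3.138, -0.0]
force: [-6.9, -0.7, 22.5]
width: 0.347
gripper_force: 40.0
```

```bash
python3 -c "
from h import *
lev(.58)"
```

```text
theta 0.5784 r 0.1799 y off 0.0008 F [-6.9 -0.7 22.5] clk 19.4167 grip 40.0 w 0.347
0.58 [ 0.     -0.0008  0.0003]
```

Request:
{"name": "jog_arm", "arguments": {
  "motion": [
    [[0,0,0,0,0,0,0.7],[0,0,0,0,0,0,0.7],[0,0,0,0,0,0,0.7],[0,0,0,0,0,0,0.7],[0,0,0,0,0,0,0.7],[0,0,0,0,0,0,0.7],[0,0,0,0,0,0,0.7],[0,0,0,0,0,0,0.7],[0,0,0,0,0,0,0.7],[0,0,0,0,0,0,0.7]]
  ]
}}

```text
clock: 20.25
position: [0.4403, -0.0903, 0.1904]
ee_rot: [0.122, 3.138, -0.0]
force: [-6.7, 0.5, 21.0]
width: 0.353
gripper_force: 40.0
```

```bash
python3 -c "
from h import *
lev(*np.arange(.55,.16,-.04))"
```

```text
theta 0.5782 r 0.1799 y off 0.0009 F [-6.7  0.5 21. ] clk 20.25 grip 40.0 w 0.353
0.55 [ 0.0004 -0.0009 -0.0051]
0.51 [ 0.0007 -0.0009 -0.0122]
0.47 [ 0.0007 -0.0009 -0.0194]
0.42999999999999994 [ 0.0004 -0.0009 -0.0266]
0.3899999999999999 [-0.0002 -0.0009 -0.0338]
0.34999999999999987 [-0.001  -0.0009 -0.041 ]
0.30999999999999983 [-0.0022 -0.0008 -0.0481]
0.2699999999999998 [-0.0036 -0.0008 -0.0551]
0.22999999999999976 [-0.0054 -0.0008 -0.0621]
0.18999999999999972 [-0.0074 -0.0008 -0.069 ]
```

Request:
{"name": "jog_arm", "arguments": {
  "motion": [
    [[0.0002,0,-0.0025,0,0,0,0.7],[0.0004,0,-0.0055,0,0,0,0.7],[0.0006,0,-0.009,0,0,0,0.7],[0.0007,0,-0.013,0,0,0,0.7],[0.0007,0,-0.018,0,0,0,0.7],[0.0005,0,-0.024,0,0,0,0.7],[0.0001,0,-0.03,0,0,0,0.7],[-0.0005,0,-0.036,0,0,0,0.7],[-0.001,0,-0.041,0,0,0,0.7],[-0.0018,0,-0.046,0,0,0,0.7]]
  ]
}}

```text
clock: 21.08
position: [0.4424, -0.0903, 0.236]
ee_rot: [0.122, 3.138, -0.002]
force: [2.7, -4.6, 1.8]
width: 0.353
gripper_force: 40.0
```

```bash
python3 -c "
from h import *
lev(.28,.24,.2,.16,.12,.08,.05,.02,0)"
```

```text
theta 0.3234 r 0.1796 y off 0.0009 F [ 2.7 -4.6  1.8] clk 21.0833 grip 40.0 w 0.353
0.28 [-0.0011 -0.0009 -0.0077]
0.24 [-0.0027 -0.0009 -0.0148]
0.2 [-0.0047 -0.0009 -0.0217]
0.16 [-0.0069 -0.0009 -0.0285]
0.12 [-0.0093 -0.0009 -0.0353]
0.08 [-0.0121 -0.0009 -0.042 ]
0.05 [-0.0143 -0.0009 -0.0469]
0.02 [-0.0167 -0.0009 -0.0517]
0 [-0.0184 -0.0009 -0.0549]
```

Request:
{"name": "jog_arm", "arguments": {
  "motion": [
    [[-0.0011,0,-0.007,0,0,0,0.7],[-0.0027,0,-0.0145,0,0,0,0.7],[-0.0045,0,-0.021,0,0,0,0.7],[-0.0067,0,-0.028,0,0,0,0.7],[-0.009,0,-0.0345,0,0,0,0.7],[-0.0115,0,-0.0405,0,0,0,0.7],[-0.0138,0,-0.0455,0,0,0,0.7],[-0.016,0,-0.05,0,0,0,0.7],[-0.0175,0,-0.053,0,0,0,0.7],[-0.0185,0,-0.055,0,0,0,0.7]]
  ]
}}

```text
clock: 21.92
position: [0.4599, -0.0917, 0.2892]
ee_rot: [-0.122, -3.138, 0.003]
force: [9.9, -6.4, -30.2]
width: 0.352
gripper_force: 40.0
```

```bash
python3 -c "
from h import *
lev(0)"
```

```text
theta 0.0101 r 0.1798 y off 0.0009 F [  9.9  -6.4 -30.2] clk 21.9167 grip 40.0 w 0.352
0 [-0.0007 -0.0009 -0.0017]
```

Request:
{"name": "jog_arm", "arguments": {
  "motion": [
    [[0.0002,0,0.0006,0,0,0,0.7],[0.0003,0,0.001,0,0,0,0.7],[0.0003,0,0.001,0,0,0,0.7],[0.0003,0,0.001,0,0,0,0.7]]
  ]
}}

```text
clock: 22.25
position: [0.46, -0.0917, 0.2889]
ee_rot: [-0.122, -3.139, 0.002]
force: [4.6, -5.4, -5.9]
width: 0.35
gripper_force: 40.0
```

```bash
python3 -c "
from h import *
lev(0)"
```

```text
theta 0.0117 r 0.1796 y off 0.0009 F [ 4.6 -5.4 -5.9] clk 22.25 grip 40.0 w 0.35
0 [-0.0006 -0.0009 -0.002 ]
```

The lever is hard against its home stop. I'll release gently and clear off upward.

Request:
{"name": "jog_arm", "arguments": {
  "motion": [
    [[0,0,0,0,0,0,0.3],[0,0,0,0,0,0,0],[0,0,0,0,0,0,-0.4],[0,0,0,0,0,0,-0.8],[0,0,0,0,0,0,-1],[0,0,0,0,0,0,-1],[0,0,-0.015,0,0,0,-1],[0,0,-0.035,0,0,0,-1],[0,0,-0.06,0,0,0,-1],[0,0,-0.085,0,0,0,-1]]
  ],
  "force": 8
}}

```text
clock: 23.08
position: [0.4595, -0.0907, 0.375]
ee_rot: [-0.121, -3.138, -0.0]
force: [-0.4, -0.3, 0.9]
width: 0.962
gripper_force: 0.0
```

Request:
{"name": "jog_arm", "arguments": {
  "motion": [
    [[0.005,0,-0.02,0,0,0,-1],[0.02,0,-0.03,0,0,0,-1],[0.035,0,-0.03,0,0,0,-1],[0.04,0,-0.03,0,0,0,-1],[0.04,0,-0.03,0,0,0,-1],[0.04,0,-0.03,0,0,0,-1]]
  ]
}}

```text
clock: 23.58
position: [0.4202, -0.0876, 0.404]
ee_rot: [-0.12, -3.139, -0.001]
force: [0.3, -0.4, 0.1]
width: 1.004
gripper_force: 0.0
```

```bash
python3 - <<'E'
from h import *
t=get_image("top")[175:275,290:400,::-1]; s=get_image("scene")[210:350,260:430,::-1]
t=cv2.resize(t,(440,400),interpolation=cv2.INTER_CUBIC); s=cv2.resize(s,(340*400//280-130,400),interpolation=cv2.INTER_CUBIC)
cv2.imwrite("pics/c6.png",np.hstack([t,s])); print(t.shape,s.shape,observe()["force"])
E
```

```text
(400, 440, 3) (400, 355, 3) [0.78379194 0.20767673 0.21596653]
```

View pics/c6.png

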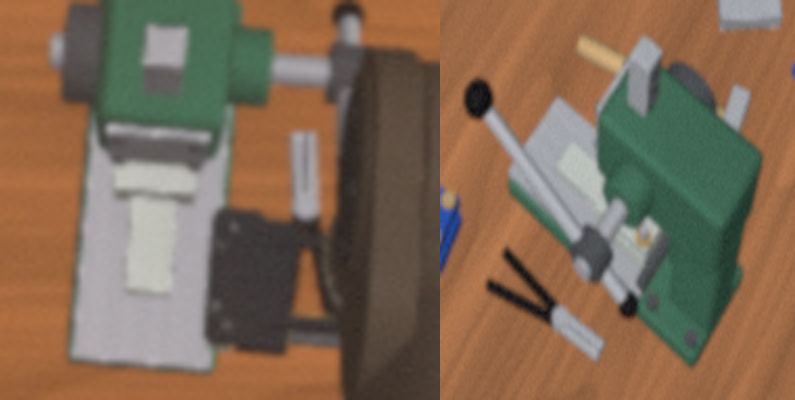

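The ball is at (478,98), its home position. The die's tongue still ends at (148,292), unchanged from before, and the robot is touching nothing. Handing in.

```bash
python3 -c "
from cell import *
print(sign_off())"
```

```text
the job is handed in; nothing more can be done
None
```

I handed the job in at about 24 s: the die stands flush against the backstop and within about 1 mm of centre under the ram. I pressed it shut at 15–22 N at the ball for about 1.5 s, then eased the lever back to home without letting it fly. The last camera fit still showed the tongue about 0.5° off square, which I took as measurement error.

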